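# Take the bayonet hopper off the grinder

## Robot

A 6-joint arm with a two-finger parallel gripper is mounted at the origin on a cart in front of the work surface, level with it; the furniture and walls round the work are solid. World frame = base frame: x ahead of the robot, y to its left, z up, the work surface at z = 0. Lengths are in m, angles in rad, forces in N, time in s.
With the tool pointing down it reaches from about 0.25 to 0.725 m from the base axis. Payload 4 kg.
Tool frame: the origin (TCP) lies on the centre line of the jaws, within the pads' length; the fingertips stand 17 mm ahead of it and the grasp point (between the pads) lies 2 mm behind it; z points along the fingers, y is the line along which they close (so a half turn about z gives the same grasp; the last joint's range is limited). The gripper opens to 85 mm and grips with 20 to 120 N. Pads are 22 mm wide; open, the fingers measure 114 mm over their backs; the gripper's body (76 mm by 85 mm) begins 54 mm behind the grasp point. The pads swing forward as they close: fully open they stand 13 mm farther back than shut.
Start: joints at [1.199, 0.241, 0.005, 1.335, 0, 1.571], TCP at [0.182, 0.466, 0.248] pointing down, gripper open.
Joint ranges: [-2.72, 2.72], [-1.05, 1.87], [-1.09, 1.28], [-1.99, 2.15], [-1.42, 1.44], [-3.14, 3.14]. Speed limits (rad/s): [2.79, 2.79, 3.14, 3.14, 3.14, 3.14].

## Interface

Orientations are given as a unit quaternion [x, y, z, w].
In Python, from workcell import get_obs, imaging, order gives the robot as it stands.
- The arm moves only by the tool apply_moves, never from a script. Its argument "targets" is a list that holds one entry, the list of rows, each a list of 5 numbers: the shift along the world's x, y, z in units of 40 mm (1.0 is 40 mm), then the turn about the world's z in degrees, then the gripper command: -1 is shut, 1 is fully open, values between are in proportion. In form: [[[dx, dy, dz, turn, fingers], ...]]. A call has 1 to 8 rows; each row shifts and turns the commanded pose from where the row before left it; what a row does not reach is not made up. A row lasts 1/12 s, in which the tool goes at most 41.7 mm and 7.16 degrees, less where a joint would pass 70% of its speed; a pose out of reach is approached as far as the arm can. A call is refused whole if a number of a shift passes 1 or a number of a turn 7.16, either way. A call with a gripper value outside its range is refused whole. The fingers move at their own pace and stop on an object; the grip force is fixed at half the most. Time passes only in rows, so rows that do not move let the fingers close. It gives the time, the measured TCP pose, the force, the opening and the grip force at its end, in the units of the state.
- get_obs(): the state, without advancing time (a new reading comes with each control period).
- imaging.camera(name): name is "scene" or "top"; returns (picture, depth): 400x640x3 uint8, blue, green, red; 400x640 float32, m along the optical axis (not along the pixel's ray), 0 where there is no reading.
- imaging.get_calibration(name): a dict with "camera_matrix" (3x3 intrinsics, pixels), "k1" (the pictures are not rectified: a ray, as slopes to the right and down, at radius r is drawn at 1 + k1 r^2 times it, then the intrinsics apply), "eye" and "rotation" of the camera in the world. Camera axes: x right, y down, z forward; pixel columns grow to the right and rows downward; lengths in m; the calibration is good to about 2 mm. A picture is of the moment at which its call begins. get_calibration takes no time and is no camera call.
- order.job_done(): hands the job in; it is judged then, once.
The state is a dict: "clock": time; "joint_pos": joint angles; "joint_vel": joint speeds; "tau": joint torques, N m; "eef_pos": TCP position; "tool_rot": TCP orientation; "ft_force": force on the tool from outside, world axes, zero at the start; "ft_torque": the same for the moment, N m; "grip_width": finger opening in m; "grasp_force": force on a finger pad.
Only numpy, scipy, OpenCV 4.12 (cv2) and the standard library are available. Lean on these libraries where they do the work, as an engineer would, in place of code of your own. Each camera call takes 0.05 s, during which the arm holds its last target. There are 200 camera calls.

## Task

Take the small bean hopper off the coffee grinder for cleaning: press the grinder's release button fully down, turn the hopper counter-clockwise (seen from above), not quite a quarter turn, until you feel its stop, then lift it off and stand it upright in the middle of the small slatted wooden coaster. Do it gently: feel for the stops, never force the button, the hopper or the set-down, and leave the other things on the worktop where they are.

Things in the scene. Friction and masses are not known exactly. Their poses are not given: they have to be found in the camera images.
- grinder: low grey grinder housing, fixed, reaching from -62 to 62 mm in x and -124 to 60 mm in y; flat deck 80 mm above the worktop; a dial on the -x face. Origin: on the worktop under the axis of the hopper mount, z up. The hopper must not press on it with more than 60 N, nor the robot with more than 30 N.
- mount (a point): centre of the round hopper mount, level with the grinder's deck: a hole of radius 25 mm with two opposite slots, 23 mm wide, reaching out to 36 mm, in a 9 mm thick ring under which the locked lugs lie. The ring's setting differs each time (firmly clamped, not to be moved), so the release stop must be felt. A 3 mm collar of radius 39 mm on it. A sprung seat inside pushes the hopper up with about 6 N.
- button_top (a point): centre of the top face of the release button, a round black cap 22 mm across, 80 mm from the hopper axis in the grinder's -y; its top stands 12 mm above the deck. It goes down 8 mm to a hard stop and needs at least 7 mm. It moves against about 4 N of friction, has no return spring and stays where it is left. While it is up a pin keeps the hopper from turning.
- release (a joint): travel of the release button in m: 0 is up, 0.008 fully down; it may start up to 1 mm down.
- hopper: loose hopper, about 0.2 kg: grey ribbed upright grip barrel 50 to 52 mm across, black lid 53 mm across above it, black flange 62 mm across below. Origin: on its axis at the height to grip; barrel from 29 mm below to 19 mm above it, lid top 27 mm above, flange 29 to 34 mm below. Locked, it is 115 mm above the worktop, its x axis along the grinder's x.
- hopper_foot (a point): centre of the hopper's flat underside, 50 mm below its origin: a neck 46 mm across with two lugs reaching to 31 mm radius. To release, it turns counter-clockwise seen from above to a hard stop, somewhere from 58 to 86 degrees (1.01 to 1.50 rad); the lugs then stand in the slots (2.5 mm play) and it lifts straight up (16 mm to be clear). Otherwise the lugs catch. 2 mm sideways play.
- coaster: small slatted wooden coaster like a miniature pallet, 92 by 92 mm, 12 mm high, fixed to the worktop (the hopper may press on it with at most 40 N), to the left or right of the grinder. Origin: centre of its underside.
- sachet_tin: flat open tin with sachets, 69 by 90 by 24 mm, on the other side of the grinder; not to be disturbed. Origin: centre of its underside.
- tamper: tamper with wooden handle, 58 mm across, 86 mm high, bystander. Origin: centre of its underside.
- dosing_cup: steel dosing cup, 58 mm across, 52 mm high, bystander. Origin: centre of its underside.
- tape: roll of tape lying flat, 98 mm across, 25 mm high, bystander. Origin: centre of its underside.
Mind the look-alikes: they are no part of the job. Of the things shaped like the grinder, the grey one is meant.

How it is judged:
On the way, in this order (a step that is already met when the one before it is completed fails the run):
1. the release button is pressed at least 7 mm down (value of joint release above 0.007 m), for 0.2 s.
2. the hopper is turned at least 52 degrees counter-clockwise while still in the mount (angle between the x axis of hopper and the x axis of grinder, either way round above 0.9 rad and z of hopper in the frame of grinder below 0.125 m and horizontal distance between hopper and grinder below 0.008 m), for 0.1 s.
3. the hopper is lifted clear of the mount (z of hopper in the frame of grinder above 0.135 m), for 0.1 s.
At the end, for the whole second after the job is handed in: The hopper stands upright (within 0.1 rad) and at rest on the coaster, its axis within 20 mm of the coaster's centre, its underside on the slats (within about 4 mm) (horizontal distance between hopper and coaster below 0.02 m and z of hopper in the frame of coaster between 0.058 and 0.067 m and angle between hopper's own z axis and vertical below 0.1 rad and linear speed of hopper below 0.02 m/s and angular speed of hopper below 0.2 rad/s); the robot touches nothing.
It fails at once if the hopper presses on the grinder with more than 60 N (contact force between hopper and grinder above 60 N).
It fails at once if the robot presses on the grinder or its button with more than 30 N (contact force between any of the fingers, the arm and grinder above 30 N).
It fails at once if the hopper is set on the coaster with more than 40 N (contact force between hopper and coaster above 40 N).
It fails at once if the hopper is tipped over (angle between hopper's own z axis and vertical above 0.6 rad).
It fails at once if a bystander is moved by more than 20 mm (distance of any of sachet_tin, tamper, dosing_cup, tape from where it was at the start of the episode above 0.02 m).
It also fails if it takes over 69 s, if anything falls off the work surface, if the arm or the gripper's body presses on something with over 40 N, if the wrist force passes 120 N, or if a joint passes its speed limit or range.

## Working session

There is one attempt and no reset: what is moved stays moved. The work goes in short steps, Python scripts to look and compute and a tool call to move; the robot and the scene stay as the last step left them, time stands still between calls to the robot, and variables do not carry over. Pictures are saved under pics/ and viewed, at most 10 in all, crops included, and the job is handed in when it is done.

Besides the shell and the picture viewer there is one more tool, called as a command line: name --argument value ..., lists and objects as JSON in quotes. apply_moves: Moves the arm, as the interface text tells. Its arguments: {"type":"object","properties":{"targets":{"type":"array","items":{"type":"array","items":{"type":"array","items":{"type":"number"}}}}},"required":["targets"]}

```bash
mkdir -p pics
cat > h.py <<'E'
import numpy as np, cv2
from workcell import get_obs, imaging, order
def grab(n):
    p,d=imaging.camera(n); return p.copy(),d.copy(),imaging.get_calibration(n)
def ray(c,u,v):
    K=np.array(c["camera_matrix"]);k=c["k1"]
    q=np.stack([(np.atleast_1d(u)-K[0,2])/K[0,0],(np.atleast_1d(v)-K[1,2])/K[1,1]],-1).astype(float)
    s=q.copy()
    for _ in range(10): s=q/(1+k*(s**2).sum(-1,keepdims=True))
    return np.c_[s,np.ones(len(s))]@np.array(c["rotation"]).T, np.array(c["eye"])
def onplane(c,u,v,z):
    r,e=ray(c,u,v); return e+r*((z-e[2])/r[:,2])[:,None]
def bydepth(c,d,u,v):
    r,e=ray(c,u,v); return e+r*d[np.asarray(v).astype(int),np.asarray(u).astype(int)].reshape(-1,1)
E
python3 - <<'E'
from h import *
for n in("scene","top"):
    p,d,c=grab(n); cv2.imwrite(f"pics/{n}0.png",p); np.save(f"pics/{n}0.npy",d); print(n,c)
o=get_obs();print(o)
E
```

```text
scene {'camera_matrix': array([[469.05923606,   0.        , 315.49908984],
       [  0.        , 469.05923606, 195.12265576],
       [  0.        ,   0.        ,   1.        ]]), 'k1': -0.06805634054877638, 'eye': array([-0.65896907,  0.54152911,  1.09411112]), 'rotation': array([-0.45411167,  0.76354933, -0.39135817,  0.24002871])}
top {'camera_matrix': array([[386.07391657,   0.        , 321.04434176],
       [  0.        , 386.07391657, 197.10969703],
       [  0.        ,   0.        ,   1.        ]]), 'k1': -0.010429157562916333, 'eye': array([-0.1410898 , -0.02437659,  1.20523063]), 'rotation': array([-0.64471711,  0.7095864 , -0.21310707,  0.18818174])}
{'clock': 0.1, 'joint_pos': array([ 1.19901017e+00,  2.41381798e-01,  3.86872224e-03,  1.33517845e+00,
       -1.41036616e-06,  1.57078011e+00]), 'joint_vel': array([ 0.00012299, -0.00095153,  0.00267469, -0.00083821,  0.00129241,
        0.00113935]), 'tau': array([-4.47545799e-04, -3.73137188e+01,  2.53010166e+01,  1.08658042e-02,
       -6.73928795e-06, -5.69734169e-06]), 'eef_pos': array([0.18145137, 0.46535492, 0.24748361]), 'tool_rot': array([ 1.84816248e-01,  9.82772637e-01, -9.31402633e-04, -1.74453903e-04]), 'ft_force': array([ 0.43834403,  0.30165582, -0.58845113]), 'ft_torque': array([-0.043823  , -0.00661337, -0.05844735]), 'grasp_force': 0.0, 'grip_width': 0.08578309451593588}
```

Rotation is a quaternion.

```bash
sed -i 's/np.array(c\["rotation"\]).T/Rotation.from_quat(c["rotation"]).as_matrix().T/; 1a from scipy.spatial.transform import Rotation' h.py
```

```text
(no output)
```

View pics/scene0.png

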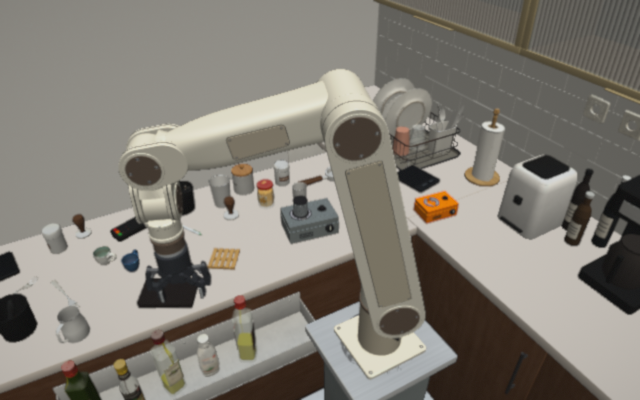

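View pics/top0.png

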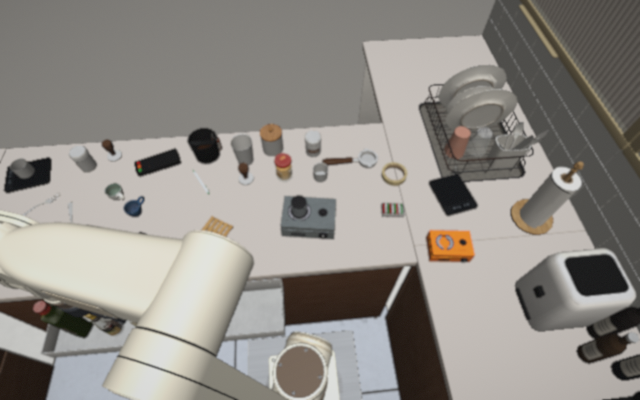

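The grey grinder is at scene (309,220) / top (308,216). The orange look-alike at scene (437,206) / top (450,245) has the wrong colour. The coaster is at scene (225,258) / top (217,228), partly occluded in the top view, and the sachet tin at top (392,210). I'll confirm with one enlarged crop and measure.

Run:
```python
from h import *
s=cv2.imread("pics/scene0.png");t=cv2.imread("pics/top0.png")
a=cv2.resize(s[170:280,200:350],(800,587),interpolation=cv2.INTER_CUBIC)[:, :]
b=cv2.resize(t[180:250,190:350],(800,350),interpolation=cv2.INTER_CUBIC)
a=cv2.resize(s[175:275,200:350],(375,250),interpolation=cv2.INTER_CUBIC)
a=np.hstack([a,np.zeros((250,425,3),np.uint8)])
a[:,400:775]=cv2.resize(s[175:250,262:374],(375,250),interpolation=cv2.INTER_CUBIC)
cv2.imwrite("pics/crop1.png",np.vstack([b,a]))
for n in("scene","top"):
    d=np.load(f"pics/{n}0.npy");c=imaging.get_calibration(n)
    v,u=np.mgrid[0:400,0:640];P=bydepth(c,d,u.ravel(),v.ravel()).reshape(400,640,3)
    np.save(f"pics/{n}P.npy",P)
    for q in ([(309,225),(300,190),(225,258),(327,232)] if n=="scene" else [(308,225),(299,202),(299,208),(321,212),(217,226),(392,210)]): print(n,q,P[q[1],q[0]].round(3))
```

```text
scene (309, 225) [ 0.476 -0.028  0.067]
scene (300, 190) [ 0.748 -0.128  0.017]
scene (225, 258) [0.512 0.273 0.017]
scene (327, 232) [ 0.449 -0.085  0.032]
top (308, 225) [ 0.481 -0.051  0.079]
top (299, 202) [ 0.535 -0.027  0.141]
top (299, 208) [ 0.512 -0.025  0.141]
top (321, 212) [ 0.52  -0.098  0.091]
top (217, 226) [0.544 0.266 0.011]
top (392, 210) [ 0.548 -0.358  0.017]
```

View pics/crop1.png

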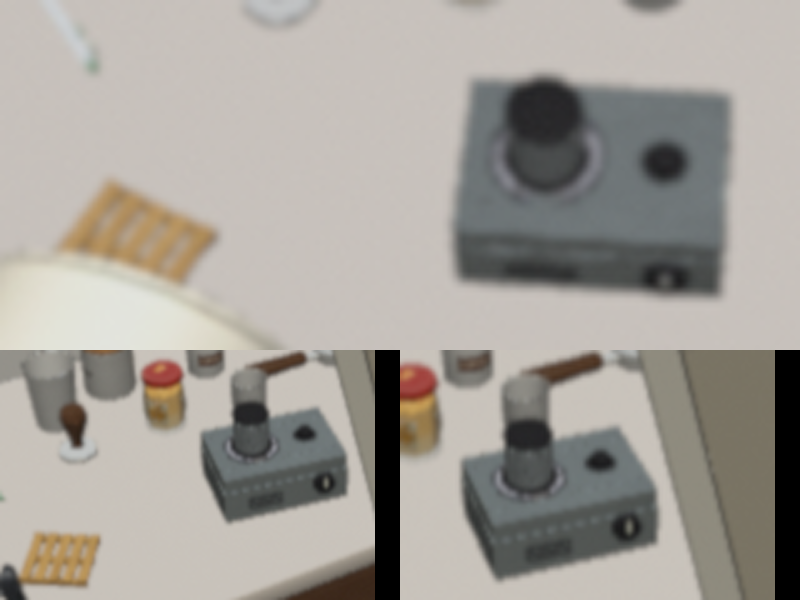

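The crop confirms it: grey grinder with hopper lid at top (299,202), button at top (323,212), dial on the face towards the robot. The wooden coaster is at top (217,228) and scene (225,258).

```bash
cat > m.py <<'E'
from h import *
def mask(img,box,hi):
    m=np.zeros(img.shape[:2],np.uint8);x0,y0,x1,y1=box
    m[y0:y1,x0:x1]=(img[y0:y1,x0:x1].max(2)<hi)*255;return m
t=cv2.imread("pics/top0.png");s=cv2.imread("pics/scene0.png")
for n,img in(("top",t),("scene",s)):
    P=np.load(f"pics/{n}P.npy");c=imaging.get_calibration(n)
    m=(P[...,2]>.134)&(P[...,2]<.15)&(abs(P[...,0]-.52)<.06)&(abs(P[...,1]+.03)<.06)
    v,u=np.nonzero(m); 
    if len(u): print(n,"lid",len(u),onplane(c,u,v,.142).mean(0).round(4),np.ptp(onplane(c,u,v,.142),0).round(3),P[m][:,2].mean().round(4))
    m=(P[...,2]>.086)&(P[...,2]<.1)&(abs(P[...,0]-.51)<.04)&(abs(P[...,1]+.1)<.03)
    v,u=np.nonzero(m)
    if len(u): print(n,"btn",len(u),onplane(c,u,v,.0915).mean(0).round(4),P[m][:,2].mean().round(4),u.mean(),v.mean())
    m=(P[...,2]>.073)&(P[...,2]<.086)&(abs(P[...,0]-.51)<.12)&(abs(P[...,1]+.05)<.14)
    v,u=np.nonzero(m);q=onplane(c,u,v,.08)[:,:2].astype(np.float32)
    print(n,"deck",cv2.minAreaRect(q))
    hsv=cv2.cvtColor(img,cv2.COLOR_BGR2HSV)
    m=cv2.inRange(hsv,(8,90,80),(28,255,255))>0
    m&=(abs(P[...,0]-.52)<.1)&(abs(P[...,1]-.26)<.1)&(P[...,2]<.05)
    v,u=np.nonzero(m);q=onplane(c,u,v,.012)[:,:2].astype(np.float32)
    print(n,"coaster",len(u),cv2.minAreaRect(q))
    m=(P[...,2]>.015)&(P[...,2]<.2)&(abs(P[...,0]-.55)<.2)&(abs(P[...,1]-.05)<.5)
    m=cv2.connectedComponentsWithStats(m.astype(np.uint8))
    for i in range(1,m[0]):
        if m[2][i,4]>40:
            w=P[m[1]==i]; print("  obj",m[3][i].round(),np.percentile(w,[2,98],axis=0).round(3).tolist())
E
python3 m.py
```

```text
top lid 181 [ 0.534  -0.0258  0.142 ] [0.054 0.05  0.   ] 0.1402
top btn 32 [ 0.5215 -0.1051  0.0915] 0.0903 323.09375 211.3125
top deck ((0.5283345580101013, -0.057213976979255676), (0.1811697781085968, 0.12480171024799347), 80.75094604492188)
top coaster 220 ((0.5379284024238586, 0.26531052589416504), (0.08587929606437683, 0.0541047640144825), 58.36658477783203)
  obj [284. 169.] [[0.717, -0.01, 0.019], [0.748, 0.048, 0.101]]
  obj [394. 174.] [[0.661, -0.442, 0.015], [0.749, -0.354, 0.028]]
  obj [244. 171.] [[0.726, 0.148, 0.016], [0.749, 0.185, 0.087]]
  obj [321. 174.] [[0.701, -0.144, 0.017], [0.749, -0.089, 0.054]]
  obj [309. 217.] [[0.455, -0.144, 0.022], [0.587, 0.033, 0.142]]
  obj [139. 205.] [[0.604, 0.531, 0.018], [0.676, 0.549, 0.05]]
  obj [389. 208.] [[0.532, -0.372, 0.015], [0.578, -0.322, 0.028]]
  obj [399. 209.] [[0.524, -0.394, 0.016], [0.574, -0.373, 0.028]]
  obj [430. 249.] [[0.351, -0.45, 0.016], [0.404, -0.444, 0.061]]
scene lid 120 [ 0.5293 -0.0215  0.142 ] [0.056 0.053 0.   ] 0.1396
scene btn 20 [ 0.5194 -0.1009  0.0915] 0.0895 321.3 206.7
scene deck ((0.52224200963974, -0.05235068500041962), (0.1818181574344635, 0.13075020909309387), 80.90111541748047)
scene coaster 413 ((0.5187289118766785, 0.27610400319099426), (0.08901108056306839, 0.09426534920930862), 58.02006912231445)
  obj [266. 194.] [[0.711, -0.006, 0.017], [0.749, 0.054, 0.1]]
  obj [308. 217.] [[0.452, -0.139, 0.018], [0.729, 0.04, 0.141]]
  obj [229. 204.] [[0.723, 0.153, 0.018], [0.748, 0.189, 0.087]]
  obj [423. 213.] [[0.353, -0.45, 0.016], [0.393, -0.443, 0.058]]
  obj [136. 257.] [[0.602, 0.532, 0.021], [0.674, 0.549, 0.049]]
  obj [172. 294.] [[0.372, 0.408, 0.016], [0.498, 0.547, 0.027]]
```

apply_moves --targets '[[[0.353,-0.592,0,-4.6,-1],[0.353,-0.592,0,-4.6,-1],[0.353,-0.592,0,-4.6,-1],[0.353,-0.592,0,-4.6,-1],[0.353,-0.592,0,-4.6,-1],[0.353,-0.592,0,-4.6,-1],[0.353,-0.592,0,-4.6,-1],[0.353,-0.592,0,-4.6,-1]]]'

```text
clock: 0.77
eef_pos: [0.2948, 0.275, 0.248]
tool_rot: [0.487, 0.873, -0.0, -0.0]
ft_force: [0.3, 0.8, -0.6]
grip_width: -0.0005
grasp_force: 0.0
```

apply_moves --targets '[[[0.353,-0.592,0,-4.6,-1],[0.353,-0.592,0,-4.6,-1],[0.353,-0.592,0,-4.6,-1],[0.353,-0.592,0,-4.6,-1],[0.353,-0.592,0,-4.6,-1],[0.353,-0.592,0,-4.6,-1],[0.353,-0.592,0,-4.6,-1],[0.353,-0.592,0,-4.6,-1]]]'

```text
clock: 1.43
eef_pos: [0.4077, 0.0856, 0.248]
tool_rot: [0.738, 0.675, -0.0, -0.0]
ft_force: [0.8, 1.1, -0.0]
grip_width: -0.0003
grasp_force: 0.0
```

apply_moves --targets '[[[0.353,-0.592,0,-4.6,-1],[0.353,-0.592,0,-4.6,-1],[0.353,-0.592,0,-4.6,-1],[0.353,-0.592,0,-4.6,-1],[0.353,-0.592,0,-4.6,-1],[0.353,-0.592,0,-4.6,-1],[0.353,-0.592,0,-4.6,-1],[0.353,-0.592,0,-4.6,-1]]]'

```text
clock: 2.1
eef_pos: [0.5207, -0.1037, 0.2478]
tool_rot: [0.913, 0.407, -0.0, -0.0]
ft_force: [0.2, 0.2, -0.4]
grip_width: -0.0
grasp_force: 0.0
```

apply_moves --targets '[[[0,0,-0.5,0,-1],[0,0,-0.5,0,-1],[0,0,-0.5,0,-1],[0,0,-0.5,0,-1],[0,0,-0.5,0,-1],[0,0,-0.3,0,-1],[0,0,-0.2,0,-1],[0,0,0,0,-1]]]'

```text
clock: 2.77
eef_pos: [0.5189, -0.1022, 0.1261]
tool_rot: [0.912, 0.409, -0.002, -0.001]
ft_force: [-0.5, -0.2, -1.0]
grip_width: 0.0003
grasp_force: 0.0
```

Run:
```python
from h import *
out=[]
for n in("scene","top"):
    p,d,c=grab(n); cv2.imwrite(f"pics/{n}1.png",p); np.save(f"pics/{n}1.npy",d)
    out.append(cv2.resize(p[165:245,260:360] if n=="scene" else p[175:255,265:365],(400,320),interpolation=cv2.INTER_CUBIC))
    hsv=cv2.cvtColor(p,cv2.COLOR_BGR2HSV);m=cv2.inRange(hsv,(8,90,80),(28,255,255))
    v,u=np.nonzero(m);q=onplane(c,u,v,.012)[:,:2].astype(np.float32);k=(abs(q[:,0]-.52)<.07)&(abs(q[:,1]-.27)<.07)
    print(n,k.sum(),cv2.minAreaRect(q[k]) if k.sum()>5 else 0)
cv2.imwrite("pics/c2.png",np.hstack(out)); print(get_obs()["ft_force"],get_obs()["eef_pos"])
```

```text
scene 411 ((0.5183404088020325, 0.27595075964927673), (0.08859574049711227, 0.09403097629547119), 58.94822311401367)
top 148 ((0.5207210779190063, 0.3071575164794922), (0.0943208858370781, 0.047538433223962784), 10.063774108886719)
[0.62077251 0.82999648 0.15232647] [ 0.52061356 -0.10246735  0.12845885]
```

View pics/c2.png

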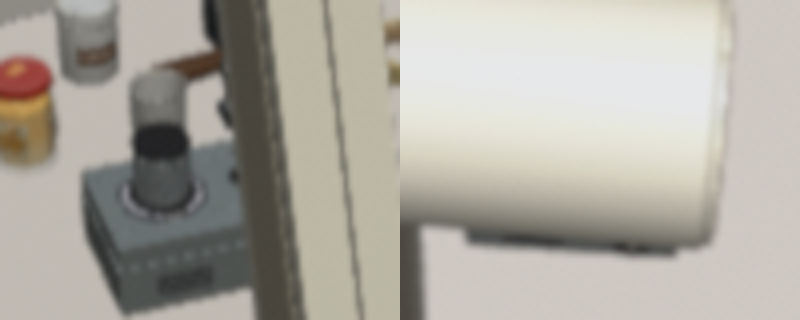

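The arm hides the button in both views (scene crop left, top crop right). The estimate is within its 11 mm radius, so I'll press by feel.

apply_moves --targets '[[[0,0,-0.15,0,-1],[0,0,-0.15,0,-1],[0,0,-0.1,0,-1],[0,0,-0.05,0,-1],[0,0,-0.05,0,-1],[0,0,0,0,-1]]]'

```text
clock: 3.37
eef_pos: [0.5204, -0.1025, 0.1081]
tool_rot: [0.912, 0.409, -0.0, -0.0]
ft_force: [-0.3, 0.5, 0.1]
grip_width: 0.0001
grasp_force: 0.0
```

apply_moves --targets '[[[0,0,-0.025,0,-1],[0,0,-0.025,0,-1],[0,0,-0.025,0,-1],[0,0,0,0,-1]]]'

```text
clock: 3.7
eef_pos: [0.5207, -0.1026, 0.1056]
tool_rot: [0.912, 0.409, 0.0, 0.0]
ft_force: [-0.6, 0.6, 3.7]
grip_width: 0.0001
grasp_force: 1.8
```

apply_moves --targets '[[[0,0,-0.025,0,-1],[0,0,-0.025,0,-1],[0,0,-0.025,0,-1],[0,0,0,0,-1]]]'

```text
clock: 4.03
eef_pos: [0.5207, -0.1025, 0.1022]
tool_rot: [0.912, 0.409, 0.0, 0.0]
ft_force: [-1.4, -0.4, 3.3]
grip_width: 0.0002
grasp_force: 1.5
```

apply_moves --targets '[[[0,0,-0.02,0,-1],[0,0,0,0,-1]]]'

```text
clock: 4.2
eef_pos: [0.5206, -0.1025, 0.1014]
tool_rot: [0.912, 0.409, 0.0, 0.0]
ft_force: [-0.9, -0.7, 2.4]
grip_width: -0.0
grasp_force: 1.5
```

apply_moves --targets '[[[0,0,-0.0125,0,-1],[0,0,0,0,-1]]]'

```text
clock: 4.37
eef_pos: [0.5206, -0.1025, 0.101]
tool_rot: [0.912, 0.409, 0.0, 0.0]
ft_force: [-1.2, -0.2, 3.2]
grip_width: -0.0
grasp_force: 1.7
```

apply_moves --targets '[[[0,0,-0.0125,0,-1],[0,0,0,0,-1]]]'

```text
clock: 4.53
eef_pos: [0.5207, -0.1026, 0.1008]
tool_rot: [0.912, 0.409, 0.0, 0.0]
ft_force: [-1.1, -0.2, 4.4]
grip_width: 0.0
grasp_force: 2.5
```

apply_moves --targets '[[[0,0,-0.0125,0,-1],[0,0,0,0,-1]]]'

```text
clock: 4.7
eef_pos: [0.5207, -0.1026, 0.1006]
tool_rot: [0.912, 0.409, 0.0, 0.0]
ft_force: [-2.6, 0.1, 7.4]
grip_width: 0.0
grasp_force: 3.5
```

apply_moves --targets '[[[0,0,-0.0125,0,-1],[0,0,0,0,-1]]]'

```text
clock: 4.87
eef_pos: [0.5207, -0.1026, 0.1004]
tool_rot: [0.912, 0.409, 0.0, 0.0]
ft_force: [-1.6, 0.2, 8.6]
grip_width: -0.0001
grasp_force: 4.4
```

apply_moves --targets '[[[0,0,-0.02,0,-1],[0,0,0,0,-1],[0,0,0,0,-1],[0,0,0,0,-1]]]'

```text
clock: 5.2
eef_pos: [0.5207, -0.1026, 0.1]
tool_rot: [0.912, 0.409, 0.0, 0.0]
ft_force: [-3.6, 0.3, 11.0]
grip_width: 0.0002
grasp_force: 5.7
```

apply_moves --targets '[[[0,0,0.2,0,-1],[0,0,0.5,0,-1],[0,0,0.6,0,-1],[0,0,0.6,0,-1],[0,0,0.6,0,-1],[0,0,0.6,0,0],[0,0.2,0.6,0,1],[0,0.3,0,0,1]]]'

```text
clock: 5.87
eef_pos: [0.523, -0.0833, 0.2516]
tool_rot: [0.913, 0.408, 0.004, 0.002]
ft_force: [1.4, 1.0, 0.9]
grip_width: 0.0359
grasp_force: 0.0
```

apply_moves --targets '[[[0.075,0.3,0,0,1],[0.1,0.4,0,0,1],[0.1,0.4,0,0,1],[0,0.25,0,0,1],[0,0.12,0,0,1],[0,0,0,0,1],[0,0,0,0,1]]]'

```text
clock: 6.45
eef_pos: [0.5311, -0.0236, 0.246]
tool_rot: [0.912, 0.409, -0.001, -0.0]
ft_force: [0.2, 0.9, -0.5]
grip_width: 0.0856
grasp_force: 0.0
```

Run:
```python
from h import *
o=get_obs();print(o["eef_pos"],o["joint_pos"],o["ft_force"],o["ft_torque"])
for n in("scene","top"):
    p,d,c=grab(n); cv2.imwrite(f"pics/{n}2.png",p)
    v,u=np.mgrid[0:400,0:640];P=bydepth(c,d,u.ravel(),v.ravel()).reshape(400,640,3)
    for nm,(lo,hi,cx,cy,zz) in dict(lid=(.134,.15,.53,-.024,.142),btn=(.083,.1,.52,-.103,.084)).items():
        r=.05 if nm=="lid" else .02
        m=(P[...,2]>lo)&(P[...,2]<hi)&(abs(P[...,0]-cx)<r)&(abs(P[...,1]-cy)<r)
        v,u=np.nonzero(m); 
        if len(u): q=onplane(c,u,v,zz);print(n,nm,len(u),q.mean(0).round(4),np.ptp(q,0).round(3))
```

```text
[ 0.53112973 -0.02357977  0.24603636] [-4.41428395e-02  3.05528415e-01  8.65434550e-02  1.35315425e+00
 -4.14778979e-04  2.25385219e+00] [ 0.17288416  0.94994626 -0.46295595] [-0.00400005  0.06541449 -0.0193634 ]
scene lid 123 [ 0.5288 -0.0212  0.142 ] [0.061 0.053 0.   ]
```

apply_moves --targets '[[[0.01,0,-0.4,0,1],[0,0,-0.5,0,1],[0,0,-0.5,0,1],[0,0,-0.5,0,1],[0,0,-0.5,0,1],[0,0,-0.5,0,1],[0,0,-0.3,0,1],[0,0,-0.15,0,1]]]'

```text
clock: 7.22
eef_pos: [0.5305, -0.0245, 0.1106]
tool_rot: [0.913, 0.408, -0.002, -0.001]
ft_force: [-0.3, 1.4, -0.0]
grip_width: 0.0855
grasp_force: 0.0
```

apply_moves --targets '[[[0,0,0,0,0.6],[0,0,0,0,0.4],[0,0,0,0,0.3]]]'

```text
clock: 7.47
eef_pos: [0.5337, -0.0247, 0.1142]
tool_rot: [0.913, 0.409, 0.001, 0.002]
ft_force: [2.3, -3.2, -1.3]
grip_width: 0.0554
grasp_force: 1.5
```

apply_moves --targets '[[[0.032,-0.028,-0.03,0,0.3],[0,0,0,0,0.3],[0,0,0,0,0.24],[0,0,0,0,0.24]]]'

```text
clock: 7.8
eef_pos: [0.5347, -0.0252, 0.1127]
tool_rot: [0.913, 0.409, 0.001, 0.001]
ft_force: [3.2, -2.5, 2.7]
grip_width: 0.053
grasp_force: 2.1
```

apply_moves --targets '[[[0.03,-0.027,0,0,0.24],[0,0,0,0,0.24],[0,0,0,0,0.22],[0,0,0,0,0.22]]]'

```text
clock: 8.13
eef_pos: [0.5345, -0.0257, 0.1117]
tool_rot: [0.912, 0.409, 0.0, -0.0]
ft_force: [2.7, -1.8, 4.1]
grip_width: 0.0523
grasp_force: 3.8
```

apply_moves --targets '[[[0.01,-0.01,0,0,0.18],[0,0,0,0,0.15],[0,0,0,0,-1],[0,0,0,0,-1],[0,0,0,0,-1]]]'

```text
clock: 8.55
eef_pos: [0.535, -0.0261, 0.1116]
tool_rot: [0.912, 0.409, 0.0, -0.0]
ft_force: [2.7, -0.3, 3.3]
grip_width: 0.049
grasp_force: 70.0
```

```bash
python3 -c "
from h import *
o=get_obs();print(o['eef_pos'],o['ft_force'],o['ft_torque'],o['grip_width'],o['grasp_force'])"
```

```text
[ 0.53500788 -0.0261362   0.11160443] [ 2.66551651 -0.3101166   3.26429428] [-0.18253599 -0.60302176  0.03944493] 0.04897303740824305 69.9695536494255
```

apply_moves --targets '[[[0,0,0,2,-1],[0,0,0,2,-1],[0,0,0,3,-1],[0,0,0,3,-1]]]'

```text
clock: 8.88
eef_pos: [0.5343, -0.0261, 0.1114]
tool_rot: [0.873, 0.488, -0.0, -0.0]
ft_force: [2.4, -0.2, 3.6]
grip_width: 0.0489
grasp_force: 69.9
```

```bash
cat > st.py <<'E'
from h import *
o=get_obs();q=o['tool_rot'];y=Rotation.from_quat(q).as_matrix()[:,1]
print(o['clock'],o['eef_pos'].round(4),'F',o['ft_force'].round(1),'T',o['ft_torque'].round(3),o['grip_width'].round(4),round(o['grasp_force'],1),'yaw',np.degrees(np.arctan2(y[1],y[0])).round(2))
E
python3 st.py
```

```text
Traceback (most recent call last):
  File "st.py", line 3, in <module>
    print(o['clock'],o['eef_pos'].round(4),'F',o['ft_force'].round(1),'T',o['ft_torque'].round(3),o['grip_width'].round(4),round(o['grasp_force'],1),'yaw',np.degrees(np.arctan2(y[1],y[0])).round(2))
                                                                                                  ^^^^^^^^^^^^^^^^^^^^^
AttributeError: 'float' object has no attribute 'round'
```

```bash
sed -i "s/o\['grip_width'\].round(4)/round(o['grip_width'],4)/" st.py; python3 st.py
```

```text
8.8833 [ 0.5343 -0.0261  0.1114] F [ 2.4 -0.2  3.6] T [-0.194 -0.389 -0.07 ] 0.0489 69.9 yaw -31.57
```

apply_moves --targets '[[[0,0,0,5,-1],[0,0,0,5,-1],[0,0,0,5,-1],[0,0,0,3,-1],[0,0,0,2,-1]]]'

```text
clock: 9.3
eef_pos: [0.5347, -0.0263, 0.1115]
tool_rot: [0.775, 0.632, -0.0, -0.0]
ft_force: [2.6, -0.4, 3.9]
grip_width: 0.0492
grasp_force: 70.0
```

```bash
python3 st.py
```

```text
9.3 [ 0.5347 -0.0263  0.1115] F [ 2.6 -0.4  3.9] T [-0.323 -0.509 -0.112] 0.0492 70.0 yaw -11.59
```

apply_moves --targets '[[[0,0,0,5,-1],[0,0,0,5,-1],[0,0,0,5,-1],[0,0,0,5,-1],[0,0,0,3,-1],[0,0,0,1,-1],[0,0,0,0,-1]]]'

```text
clock: 9.88
eef_pos: [0.5352, -0.0264, 0.1117]
tool_rot: [0.628, 0.779, 0.0, 0.0]
ft_force: [3.1, -1.7, 3.9]
grip_width: 0.0493
grasp_force: 70.0
```

```bash
python3 st.py
```

```text
9.8833 [ 0.5352 -0.0264  0.1117] F [ 3.1 -1.7  3.9] T [-0.414 -0.776  0.025] 0.0493 70.0 yaw 12.27
```

apply_moves --targets '[[[0,0,0,1,-1],[0,0,0,1,-1],[0,0,0,1,-1],[0,0,0,1,-1]]]'

```text
clock: 10.22
eef_pos: [0.5352, -0.0264, 0.1117]
tool_rot: [0.599, 0.801, 0.0, 0.0]
ft_force: [4.0, -0.6, 2.5]
grip_width: 0.0487
grasp_force: 70.1
```

```bash
python3 st.py
```

```text
10.2167 [ 0.5352 -0.0264  0.1117] F [ 4.  -0.6  2.5] T [-0.478 -0.911 -0.102] 0.0487 70.1 yaw 16.37
```

apply_moves --targets '[[[0,0,0,1,-1],[0,0,0,1,-1],[0,0,0,1,-1]]]'

```text
clock: 10.47
eef_pos: [0.5353, -0.0264, 0.1117]
tool_rot: [0.578, 0.816, 0.0, 0.0]
ft_force: [4.6, -1.2, 3.3]
grip_width: 0.0492
grasp_force: 70.1
```

```bash
python3 st.py
```

```text
10.4667 [ 0.5353 -0.0264  0.1117] F [ 4.6 -1.2  3.3] T [-0.488 -1.129 -0.141] 0.0492 70.1 yaw 19.39
```

apply_moves --targets '[[[0.015,0,0,1,-1],[0,0,0,1,-1],[0,0,0,1,-1]]]'

```text
clock: 10.72
eef_pos: [0.5354, -0.0263, 0.1115]
tool_rot: [0.556, 0.831, -0.0, 0.0]
ft_force: [2.7, -1.9, 3.4]
grip_width: 0.0491
grasp_force: 70.1
```

```bash
python3 st.py
```

```text
10.7167 [ 0.5354 -0.0263  0.1115] F [ 2.7 -1.9  3.4] T [-0.47  -0.928 -0.099] 0.0491 70.1 yaw 22.4
```

apply_moves --targets '[[[0,0,0,1,-1],[0,0,0,1,-1],[0,0,0,1,-1]]]'

```text
clock: 10.97
eef_pos: [0.5355, -0.0263, 0.1115]
tool_rot: [0.534, 0.845, -0.0, 0.0]
ft_force: [5.1, -1.8, 3.0]
grip_width: 0.049
grasp_force: 70.1
```

```bash
python3 st.py
```

```text
10.9667 [ 0.5355 -0.0263  0.1115] F [ 5.1 -1.8  3. ] T [-0.482 -1.041 -0.085] 0.049 70.1 yaw 25.4
```

apply_moves --targets '[[[0,0,0,1,-1],[0,0,0,1,-1],[0,0,0,1,-1]]]'

```text
clock: 11.22
eef_pos: [0.5355, -0.0263, 0.1115]
tool_rot: [0.512, 0.859, 0.0, 0.0]
ft_force: [4.5, -2.0, 3.4]
grip_width: 0.0493
grasp_force: 70.1
```

```bash
python3 st.py
```

```text
11.2167 [ 0.5355 -0.0263  0.1115] F [ 4.5 -2.   3.4] T [-0.536 -1.002 -0.071] 0.0493 70.1 yaw 28.39
```

apply_moves --targets '[[[0,0,0,1,-1],[0,0,0,1,-1],[0,0,0,1,-1]]]'

```text
clock: 11.47
eef_pos: [0.5355, -0.0263, 0.1115]
tool_rot: [0.489, 0.872, 0.0, 0.0]
ft_force: [4.6, -2.0, 3.2]
grip_width: 0.0495
grasp_force: 70.1
```

```bash
python3 st.py
```

```text
11.4667 [ 0.5355 -0.0263  0.1115] F [ 4.6 -2.   3.2] T [-0.515 -1.041 -0.133] 0.0495 70.1 yaw 31.4
```

apply_moves --targets '[[[0,0,0,1,-1],[0,0,0,1,-1],[0,0,0,1,-1]]]'

```text
clock: 11.72
eef_pos: [0.5354, -0.0265, 0.1115]
tool_rot: [0.467, 0.885, -0.0, 0.0]
ft_force: [4.0, -3.8, 3.4]
grip_width: 0.0495
grasp_force: 70.1
```

```bash
python3 st.py
```

```text
11.7167 [ 0.5354 -0.0265  0.1115] F [ 4.  -3.8  3.4] T [-0.739 -1.01  -0.207] 0.0495 70.1 yaw 34.38
```

apply_moves --targets '[[[0,0,0,1,-1],[0,0,0,1,-1]]]'

```text
clock: 11.88
eef_pos: [0.5353, -0.0267, 0.1115]
tool_rot: [0.452, 0.892, -0.0, 0.0]
ft_force: [3.2, -2.3, 3.2]
grip_width: 0.0491
grasp_force: 70.1
```

```bash
python3 st.py
```

```text
11.8833 [ 0.5353 -0.0267  0.1115] F [ 3.2 -2.3  3.2] T [-0.666 -1.004 -1.411] 0.0491 70.1 yaw 36.24
```

Torque Tz jumped to −1.4 Nm at about 77°, so that is the stop. I'll relieve it slightly and lift.

apply_moves --targets '[[[0,0,0,-0.8,-1],[0,0,0.03,0,-1],[0,0,0.04,0,-1],[0,0,0.05,0,-1],[0,0,0,0,-1]]]'

```text
clock: 12.3
eef_pos: [0.5351, -0.0266, 0.1149]
tool_rot: [0.458, 0.889, -0.001, -0.001]
ft_force: [5.3, -2.1, -3.4]
grip_width: 0.0487
grasp_force: 72.8
```

```bash
python3 st.py
```

```text
12.3 [ 0.5351 -0.0266  0.1149] F [ 5.3 -2.1 -3.4] T [-0.829 -1.507 -0.274] 0.0487 72.8 yaw 35.48
```

apply_moves --targets '[[[0,0,0.04,0,-1],[0,0,0.04,0,-1],[0,0,0,0,-1]]]'

```text
clock: 12.55
eef_pos: [0.535, -0.0265, 0.1175]
tool_rot: [0.458, 0.889, -0.001, -0.001]
ft_force: [7.0, -3.1, -7.7]
grip_width: 0.0489
grasp_force: 73.1
```

```bash
python3 st.py
```

```text
12.55 [ 0.535  -0.0265  0.1175] F [ 7.  -3.1 -7.7] T [-0.869 -1.812  0.005] 0.0489 73.1 yaw 35.53
```

apply_moves --targets '[[[0.03,-0.012,0,0,-1],[0,0,0,0,-1]]]'

```text
clock: 12.72
eef_pos: [0.5352, -0.0267, 0.1176]
tool_rot: [0.458, 0.889, -0.001, -0.002]
ft_force: [4.6, -2.5, -4.3]
grip_width: 0.049
grasp_force: 73.4
```

```bash
python3 st.py
python3 - <<'E'
from h import *
p,d,c=grab("scene"); cv2.imwrite("pics/s3.png",cv2.resize(p[160:250,250:370],(800,600),interpolation=cv2.INTER_CUBIC))
E
```

```text
12.7167 [ 0.5352 -0.0267  0.1176] F [ 4.6 -2.5 -4.3] T [-0.573 -1.219 -0.008] 0.049 73.4 yaw 35.54
```

View pics/s3.png

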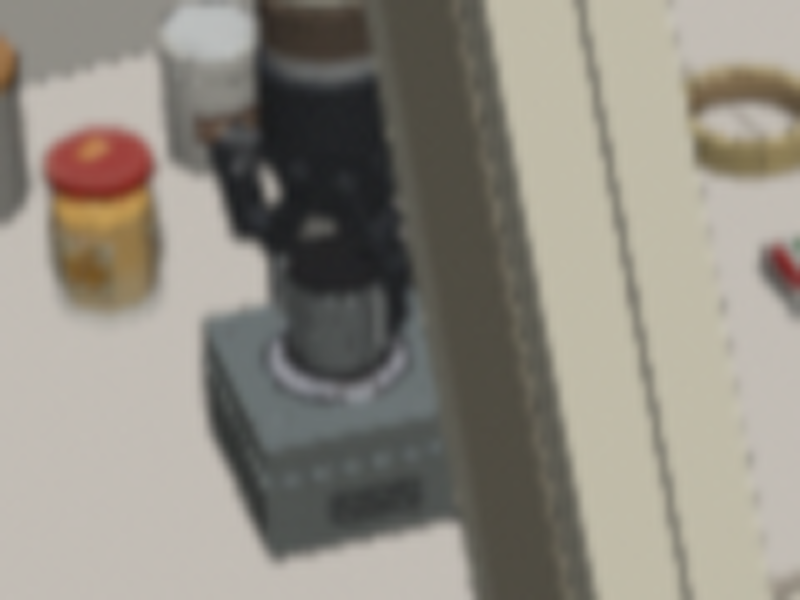

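The picture shows the hopper held upright in the jaws (about (335,310) in the crop). The vertical force dropped when I relieved the side force, so this is rubbing and not a caught lug. I'll continue.

apply_moves --targets '[[[0.03,-0.015,0.03,0,-1],[0,0,0.03,0,-1],[0,0,0,0,-1]]]'

```text
clock: 13.02
eef_pos: [0.5358, -0.0268, 0.1209]
tool_rot: [0.458, 0.889, -0.001, -0.002]
ft_force: [-1.1, -1.0, -3.0]
grip_width: 0.0489
grasp_force: 73.3
```

```bash
python3 st.py
```

```text
13.0167 [ 0.5358 -0.0268  0.1209] F [-1.1 -1.  -3. ] T [-0.037 -0.079 -0.015] 0.0489 73.3 yaw 35.53
```

apply_moves --targets '[[[0,0,0.05,0,-1],[0,0,0.05,0,-1],[0,0,0.05,0,-1],[0,0,0.05,0,-1],[0,0,0,0,-1]]]'

```text
clock: 13.43
eef_pos: [0.538, -0.0273, 0.1306]
tool_rot: [0.458, 0.889, 0.0, 0.0]
ft_force: [-0.2, -0.1, -2.4]
grip_width: 0.0492
grasp_force: 73.3
```

```bash
python3 st.py
```

```text
13.4333 [ 0.538  -0.0273  0.1306] F [-0.2 -0.1 -2.4] T [-0.074  0.013  0.002] 0.0492 73.3 yaw 35.51
```

apply_moves --targets '[[[0,0,0.2,0,-1],[0,0,0.3,0,-1],[0,0,0.4,0,-1],[0,0,0.4,0,-1],[0,0,0.4,0,-1],[0,0,0.2,0,-1],[0,0,0.1,0,-1],[0,0.15,0,0,-1]]]'

```text
clock: 14.1
eef_pos: [0.5383, -0.022, 0.211]
tool_rot: [0.459, 0.889, 0.0, 0.001]
ft_force: [0.4, -0.5, -2.2]
grip_width: 0.0489
grasp_force: 73.3
```

apply_moves --targets '[[[-0.05,0.4,0,0,-1],[-0.05,0.6,0,0,-1],[-0.05,0.7,0,0,-1],[-0.05,0.7,0,0,-1],[-0.05,0.7,0,0,-1],[-0.05,0.7,0,0,-1],[-0.05,0.7,0,0,-1],[0,0.7,0,0,-1]]]'

```text
clock: 14.77
eef_pos: [0.5224, 0.1881, 0.2086]
tool_rot: [0.458, 0.889, -0.001, -0.001]
ft_force: [0.4, -0.8, -2.9]
grip_width: 0.0489
grasp_force: 73.3
```

apply_moves --targets '[[[0,0.7,0,0,-1],[0,0.6,0,0,-1],[0,0.4,0,0,-1],[0,0.25,0,0,-1],[0,0.15,0,0,-1],[0,0,0,0,-1],[0,0,0,0,-1]]]'

```text
clock: 15.35
eef_pos: [0.5235, 0.2701, 0.2093]
tool_rot: [0.458, 0.889, -0.001, -0.0]
ft_force: [-0.4, -0.7, -2.8]
grip_width: 0.0491
grasp_force: 73.3
```

```bash
python3 st.py
python3 - <<'E'
from h import *
out=[]
for n in("scene","top"):
    p,d,c=grab(n); out.append(cv2.resize(p[200:290,165:285] if n=="scene" else p[170:260,160:280],(400,300),interpolation=cv2.INTER_CUBIC))
    hsv=cv2.cvtColor(p,cv2.COLOR_BGR2HSV);m=cv2.inRange(hsv,(8,90,80),(28,255,255))
    v,u=np.nonzero(m);q=onplane(c,u,v,.012)[:,:2].astype(np.float32);k=(abs(q[:,0]-.52)<.08)&(abs(q[:,1]-.27)<.08)
    print(n,k.sum(),cv2.minAreaRect(q[k]) if k.sum()>5 else 0)
cv2.imwrite("pics/c4.png",np.hstack(out))
E
```

```text
15.35 [0.5235 0.2701 0.2093] F [-0.4 -0.7 -2.8] T [-0.021 -0.02  -0.039] 0.0491 73.3 yaw 35.49
scene 410 ((0.5183404088020325, 0.27595075964927673), (0.08859574049711227, 0.09403097629547119), 58.94822311401367)
top 0 0
```

View pics/c4.png

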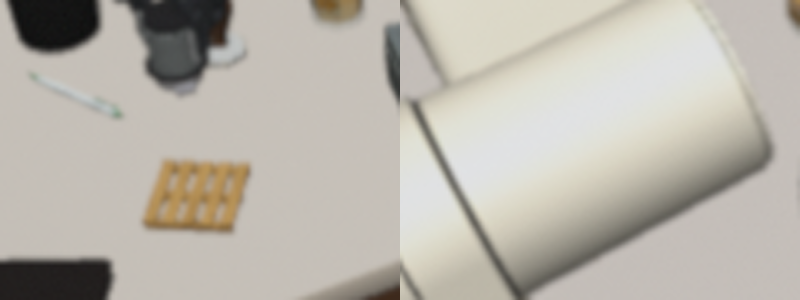

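The crop shows the hopper upright in the jaws (crop (175,45)) with the coaster clear at crop (197,195). I'll lower it now.

apply_moves --targets '[[[0,0,-0.3,0,-1],[0,0,-0.5,0,-1],[0,0,-0.6,0,-1],[0,0,-0.6,0,-1],[0,0,-0.6,0,-1],[0,0,-0.5,0,-1],[0,0,-0.3,0,-1],[0,0,0,0,-1]]]'

```text
clock: 16.12
eef_pos: [0.5218, 0.2682, 0.0707]
tool_rot: [0.459, 0.889, -0.003, -0.002]
ft_force: [-0.9, 0.0, -2.7]
grip_width: 0.0489
grasp_force: 73.3
```

apply_moves --targets '[[[0,0,-0.1,0,-1],[0,0,-0.05,0,-1],[0,0,0,0,-1],[0,0,0,0,-1]]]'

```text
clock: 16.45
eef_pos: [0.5246, 0.2708, 0.069]
tool_rot: [0.458, 0.889, 0.001, 0.001]
ft_force: [-0.7, -0.0, -2.5]
grip_width: 0.0489
grasp_force: 73.3
```

apply_moves --targets '[[[0,0,-0.025,0,-1],[0,0,-0.025,0,-1],[0,0,-0.025,0,-1],[0,0,0,0,-1]]]'

```text
clock: 16.78
eef_pos: [0.5237, 0.2707, 0.0649]
tool_rot: [0.458, 0.889, -0.0, -0.0]
ft_force: [0.1, 0.7, -2.8]
grip_width: 0.0491
grasp_force: 73.3
```

apply_moves --targets '[[[0,0,-0.025,0,-1],[0,0,-0.025,0,-1],[0,0,-0.025,0,-1],[0,0,-0.02,0,-1],[0,0,0,0,-1]]]'

```text
clock: 17.2
eef_pos: [0.5236, 0.2706, 0.0608]
tool_rot: [0.458, 0.889, -0.0, -0.0]
ft_force: [1.0, 0.3, -3.0]
grip_width: 0.0486
grasp_force: 73.3
```

apply_moves --targets '[[[0,0,-0.02,0,-1],[0,0,0,0,-1]]]'

```text
clock: 17.37
eef_pos: [0.5238, 0.2706, 0.0602]
tool_rot: [0.458, 0.889, -0.0, -0.0]
ft_force: [0.2, -1.0, -2.6]
grip_width: 0.049
grasp_force: 73.3
```

apply_moves --targets '[[[0,0,-0.02,0,-1],[0,0,0,0,-1]]]'

```text
clock: 17.53
eef_pos: [0.5239, 0.2707, 0.0596]
tool_rot: [0.458, 0.889, 0.0, 0.0]
ft_force: [0.8, -0.1, -1.8]
grip_width: 0.0488
grasp_force: 73.7
```

apply_moves --targets '[[[0,0,-0.015,0,-1],[0,0,0,0,-1]]]'

```text
clock: 17.7
eef_pos: [0.5239, 0.2707, 0.0596]
tool_rot: [0.458, 0.889, 0.0, 0.0]
ft_force: [-1.5, 0.4, 2.4]
grip_width: 0.0492
grasp_force: 73.5
```

apply_moves --targets '[[[0,0,-0.015,0,-1],[0,0,0,0,-1]]]'

```text
clock: 17.87
eef_pos: [0.5239, 0.2707, 0.0595]
tool_rot: [0.458, 0.889, 0.0, 0.0]
ft_force: [-2.6, -0.5, 6.7]
grip_width: 0.049
grasp_force: 73.7
```

Down on the slats. I'll back the command off a little so that releasing is soft, then open slowly and retreat.

apply_moves --targets '[[[0,0,0.015,0,-1],[0,0,0,0,0.2],[0,0,0,0,0.3],[0,0,0,0,0.5],[0,0,0,0,0.8],[0,0,0,0,1],[0,0,0,0,1],[0,0,0,0,1]]]'

```text
clock: 18.53
eef_pos: [0.5239, 0.2707, 0.0589]
tool_rot: [0.458, 0.889, 0.0, 0.0]
ft_force: [-0.1, -0.2, 0.5]
grip_width: 0.0855
grasp_force: 0.0
```

apply_moves --targets '[[[0,0,0.1,0,1],[0,0,0.3,0,1],[0,0,0.5,0,1],[0,0,0.6,0,1],[0,0,0.6,0,1],[0,0,0.6,0,1],[0,0,0.6,0,1],[0,0,0.4,0,1]]]'

```text
clock: 19.2
eef_pos: [0.5245, 0.271, 0.2101]
tool_rot: [0.458, 0.889, 0.001, 0.001]
ft_force: [0.4, -0.1, 0.5]
grip_width: 0.0853
grasp_force: 0.0
```

```bash
python3 st.py
python3 - <<'E'
from h import *
p,d,c=grab("scene"); cv2.imwrite("pics/s5.png",cv2.resize(p[180:300,150:350],(800,480),interpolation=cv2.INTER_CUBIC))
v,u=np.mgrid[0:400,0:640];P=bydepth(c,d,u.ravel(),v.ravel()).reshape(400,640,3)
m=(P[...,2]>.08)&(P[...,2]<.1)&(abs(P[...,0]-.52)<.06)&(abs(P[...,1]-.27)<.06)
v,u=np.nonzero(m);q=onplane(c,u,v,.089);print(len(u),q.mean(0),np.ptp(q,0),P[m][:,2].mean())
E
```

```text
19.2 [0.5245 0.271  0.2101] F [ 0.4 -0.1  0.5] T [-0.036 -0.057  0.048] 0.0853 0.0 yaw 35.5
162 [0.51949134 0.27555473 0.089     ] [0.06388623 0.05346782 0.        ] 0.08892035209624838
```

View pics/s5.png

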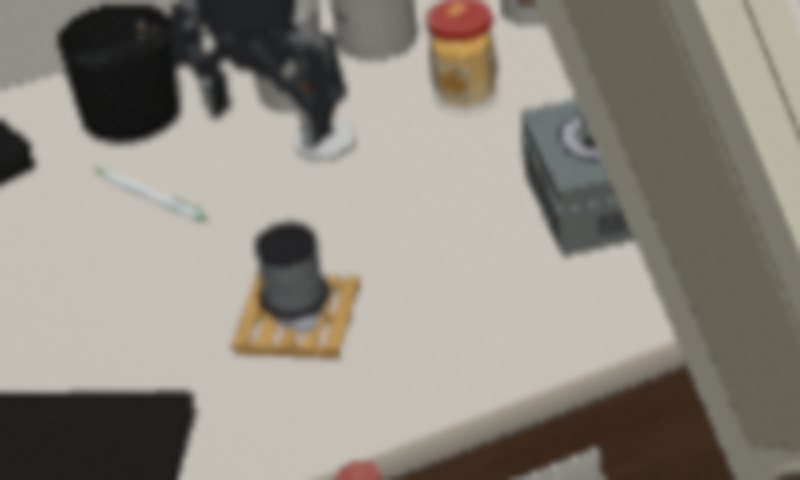

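The hopper stands upright on the coaster (crop (290,270)). In the same camera it measures (0.519, 0.276) against the coaster's (0.518, 0.276), so it is centred. I'll hand in.

```bash
python3 -c "
from h import *
print(order.job_done())"
```

```text
the job is handed in; nothing more can be done
None
```

The job is handed in: I pressed the button to its stop, turned the hopper about 77° to its felt stop, lifted it off and stood it upright, within about 1–2 mm of the coaster's centre; the verdict was not returned.

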